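# Make up two colour-coded dosing kits in the janitor's closet

## Robot

A 7-joint arm with a two-finger parallel gripper is mounted at the origin on the work surface. World frame = base frame: x ahead of the robot, y to its left, z up, the work surface at z = 0. Lengths are in m, angles in rad, forces in N, time in s.
With the tool pointing down it reaches from about 0.4 to 0.875 m from the base axis. Payload 4.4 kg.
Tool frame: the origin (TCP) lies midway between the tips of the shut fingers; the grasp point (between the pads) lies 19 mm behind it (bot.grip_depth is the distance from the TCP to the grasp point, in m); x points along the fingers, y is the direction in which the jaws open and shut, and the axes are right-handed (so a half turn about x gives the same grasp; the last joint's range is limited). The gripper opens to 85 mm and grips with 20 to 120 N. Pads are 22 mm wide; open, the fingers measure 114 mm over their backs; the gripper's body (76 mm by 85 mm) begins 54 mm behind the grasp point. The pads swing forward as they close: fully open they stand 13 mm farther back than shut.
Start: joints at [-1.412, 0.628, 0.038, 1.517, -0.027, 0.996, -0.02], TCP at [0.145, 0.634, 0.231] pointing down, gripper open.
Joint ranges: [-3.06, 3.06], [-0.37, 2.12], [-1.25, 1.32], [0.18, 2.47], [-1.1, 4.24], [0.23, 1.98], [-2.94, 2.94]. Speed limits (rad/s): [2.57, 2.57, 3.14, 3.14, 3.14, 3.14, 3.14].

## Interface

Orientations are given as a rotation vector (axis times angle).
In Python, from plant import bot gives the robot as it stands.
- The arm moves only by the tool play_rows, never from a script. Its arguments are lists of equal length, an entry for each row: "offset": the shift along the world's x, y, z in mm, a list of three; "twist": the turn, a rotation vector about the world's x, y, z in rad, a list of three; "hand": the closure, from 0 (fully open) to 1 (shut). A call has 1 to 20 rows; each row shifts and turns the commanded pose from where the row before left it; what a row does not reach is not made up. A row lasts 1/12 s, in which the tool goes at most 41.7 mm and 7.16 degrees, less where a joint would pass 70% of its speed; a pose out of reach is approached as far as the arm can. A call is refused whole if a number of a shift passes 41.7 or a number of a turn 0.125, either way. A call with a gripper value outside its range is refused whole. The fingers move at their own pace and stop on an object; the grip force is fixed at half the most. Time passes only in rows, so rows that do not move let the fingers close. It gives the time, the measured TCP pose, the force and the opening at its end, in the units of the state.
- bot.read_state(): the state, without advancing time (a new reading comes with each control period).
- bot.read_camera(name): name is "scene" or "top" or "wrist"; returns the picture (480x640x3 uint8, red, green, blue); there is no depth.
- bot.camera_model(name): a dict with "intrinsics" (3x3 intrinsics, pixels), "dist_coeffs" ([k1, k2, p1, p2, k3] as OpenCV has them; the pictures are not rectified), "R" (3x3) and "t" (3): a world point X has camera coordinates R X + t. Camera axes: x right, y down, z forward; pixel columns grow to the right and rows downward; lengths in m; the calibration is good to about 2 mm. A picture is of the moment at which its call begins: read the wrist's pose just before it. camera_model takes no time and is no camera call; for the wrist camera it gives the pose at the moment of the call.
- bot.finish_job(): hands the job in, once; it reports no verdict.
The state is a dict: "time_s": time; "joint_positions": joint angles; "dq": joint speeds; "joint_torque": joint torques, N m; "eef_pos": TCP position; "ee_rot": TCP orientation; "contact_force": force on the tool from outside, world axes, zero at the start; "ft_torque": the same for the moment, N m; "gripper_width": finger opening in m.
Only numpy, scipy, OpenCV 4.12 (cv2) and the standard library are available. Lean on these libraries where they do the work, as an engineer would, in place of code of your own. Each camera call takes 0.05 s, during which the arm holds its last target.

## Task

Make up the two dosing kits. Stand the blue pot in the middle of the blue tray and the red pot in the middle of the red tray, nest in each pot the tub whose lid has the same colour, right down on the pot's floor, and set the yellow measuring cup, mouth up, on the lid of the red tub, inside its rim. Everything stands upright in the end; leave the green-lidded tub, the brown bottle and the steel can where they are.

Things in the scene. Friction and masses are not known exactly. Their poses are not given: they have to be found in the camera images.
- blue_tray: Fixed round blue drip tray on the work surface, 110 mm across, its floor 6 mm above the work surface, with a lip 5 mm wide and 10 mm high round the edge. Origin at its centre, level with the work surface, z up.
- red_tray: Fixed round red drip tray on the work surface, 110 mm across, its floor 6 mm above the work surface, with a lip 5 mm wide and 10 mm high round the edge. Origin at its centre, level with the work surface, z up.
- blue_pot: Loose open round blue plastic pot, 66 mm across outside, 55 mm tall, walls 4 mm, floor 5 mm thick (inside 57 mm across at the floor, 58 mm at the mouth). Stands mouth up. Origin at the centre of its underside, z up. Mass about 0.06 to 0.13 kg.
- red_pot: Loose open round red plastic pot, 66 mm across outside, 55 mm tall, walls 4 mm, floor 5 mm thick (inside 57 mm across at the floor, 58 mm at the mouth). Stands mouth up. Origin at the centre of its underside, z up. Mass about 0.06 to 0.13 kg.
- blue_tub: Loose closed plastic tub, white with a blue lid, 84 mm tall. Body 48 mm across (foot chamfered to 42); lid 52 mm across, from 62 to 80 mm up; on it a raised rim 4 mm high, 46 mm across inside (the lid's flat top is 80 mm above the origin). Origin at the centre of its underside, z up. 0.11 to 0.22 kg. In a pot it rises 34 mm above the mouth.
- red_tub: Loose closed plastic tub, white with a red lid, 84 mm tall. Body 48 mm across (foot chamfered to 42); lid 52 mm across, from 62 to 80 mm up; on it a raised rim 4 mm high, 46 mm across inside (the lid's flat top is 80 mm above the origin). Origin at the centre of its underside, z up. 0.11 to 0.22 kg. In a pot it rises 34 mm above the mouth.
- cup: Loose small open yellow plastic measuring cup, 36 mm tall, 37 mm across at the foot and 42 mm at the mouth, walls 3 mm. Stands mouth up. Origin at the centre of its underside, z up. Mass about 0.02 to 0.04 kg.
- green_tub: Loose closed plastic tub, white with a green lid, 84 mm tall. Body 48 mm across (foot chamfered to 42); lid 52 mm across, from 62 to 80 mm up; on it a raised rim 4 mm high, 46 mm across inside (the lid's flat top is 80 mm above the origin). Origin at the centre of its underside, z up. 0.11 to 0.22 kg. A bystander, not part of the job.
- bottle: Loose brown glass bottle with a white cap, 56 mm across, 135 mm tall, standing. Origin at the centre of its underside. Not part of the job: a bystander.
- can: Loose closed steel can with a pale flat top and a paper label, 60 mm across, 85 mm tall, standing. Origin at the centre of its underside. Not part of the job: a bystander.

How it is judged:
By the outcome, as a careful person would: the job done as asked, in the order asked, and still so for the second after the job is handed in, with the robot touching nothing.
It also fails if it takes over 134 s, if anything falls off the work surface, if the arm or the gripper's body presses on something with over 40 N, if the wrist force passes 120 N, or if a joint passes its speed limit or range.

## Working session

There is one attempt and no reset: what is moved stays moved. The work goes in short steps, Python scripts to look and compute and a tool call to move; the robot and the scene stay as the last step left them, time stands still between calls to the robot, and variables do not carry over. Pictures are saved under pics/ and viewed, and the job is handed in when it is done.

Besides the shell and the picture viewer there is one more tool, called after "Call:" as name(argument=value, ...) on one line, values as JSON. play_rows: Moves the arm, as the interface text tells. Its arguments: {"type":"object","properties":{"offset":{"type":"array","items":{"type":"array","items":{"type":"number"}}},"twist":{"type":"array","items":{"type":"array","items":{"type":"number"}}},"hand":{"type":"array","items":{"type":"number"}}},"required":["offset","twist","hand"]}

```bash
ls; mkdir -p pics
python3 - <<'E'
from plant import bot
import cv2,numpy as np
s=bot.read_state()
for k,v in s.items(): print(k,np.round(v,4))
for n in ["scene","top","wrist"]:
    m=bot.camera_model(n); print(n,{k:np.round(v,4).tolist() for k,v in m.items()})
    cv2.imwrite(f"pics/a_{n}.png",bot.read_camera(n)[:,:,::-1])
print(bot.read_state()['time_s'],bot.grip_depth)
E
```

```text
pics
time_s 0.0
joint_positions [-1.4118  0.6293  0.0384  1.5184 -0.027   0.9963 -0.02  ]
dq [ 0.0007 -0.     -0.0002 -0.0003 -0.001   0.0011  0.002 ]
joint_torque [-7.00000e-04 -5.63399e+01  1.22640e+00 -1.93439e+01  1.11000e-02
  1.08000e-02 -0.00000e+00]
eef_pos [0.1447 0.633  0.2304]
ee_rot [ 0.175   1.5638 -0.178 ]
contact_force [-0.0369 -0.4941 -0.0966]
ft_torque [0.0042 0.0222 0.0045]
gripper_width 0.0857
scene {'intrinsics': [[483.7027, 0.0, 307.1193], [0.0, 483.7027, 242.833], [0.0, 0.0, 1.0]], 'dist_coeffs': [-0.1358, 0.0, 0.0, 0.0, 0.0], 'R': [[0.3691, 0.9294, -0.0034], [0.6166, -0.2476, -0.7474], [-0.6954, 0.2737, -0.6644]], 't': [-0.1998, -0.2955, 1.4669]}
top {'intrinsics': [[553.5636, 0.0, 322.4523], [0.0, 553.5636, 235.5515], [0.0, 0.0, 1.0]], 'dist_coeffs': [-0.1077, 0.0, 0.0, 0.0, 0.0], 'R': [[0.0202, -0.9998, -0.0006], [-0.9964, -0.0201, -0.0826], [0.0826, 0.0023, -0.9966]], 't': [-0.0195, 0.5234, 1.0612]}
wrist {'intrinsics': [[360.0965, 0.0, 321.178], [0.0, 360.0965, 241.9143], [0.0, 0.0, 1.0]], 'dist_coeffs': [-0.0348, 0.0, 0.0, 0.0, 0.0], 'R': [[0.2232, 0.9748, -0.0018], [0.9385, -0.2144, 0.2705], [0.2633, -0.062, -0.9627]], 't': [-0.6483, -0.0355, 0.3786]}
0.15 0.0187
```

View pics/a_scene.png

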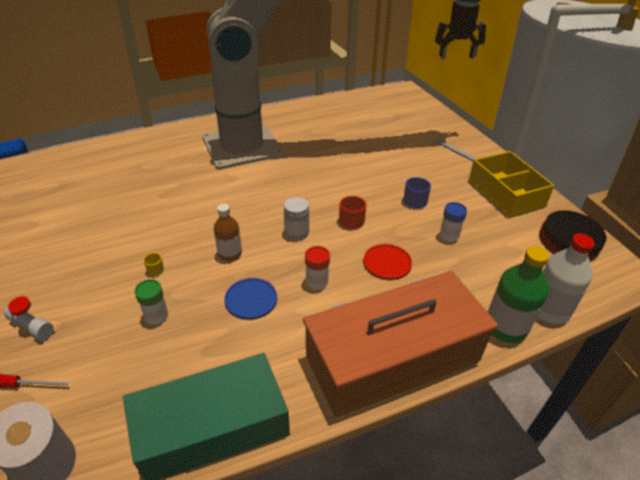

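View pics/a_top.png

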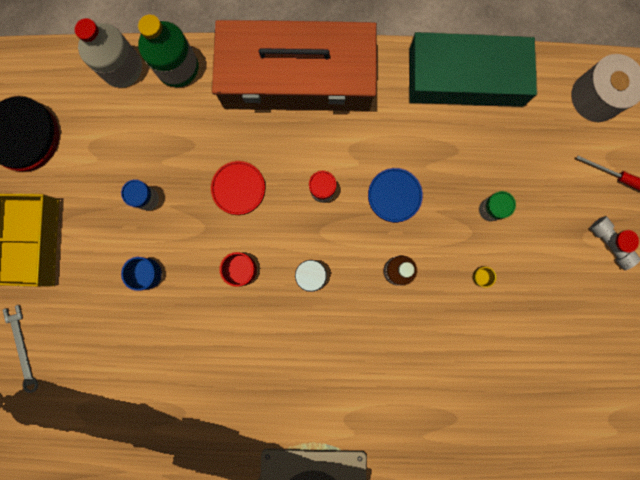

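View pics/a_wrist.png

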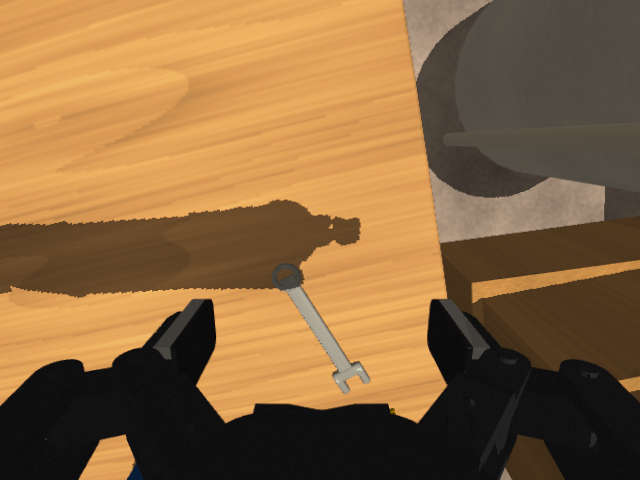

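```bash
cat > vis.py <<'E'
import cv2,numpy as np
from scipy.optimize import least_squares
def circ(r,z,n=72):
    a=np.linspace(0,2*np.pi,n,endpoint=False); return np.c_[r*np.cos(a),r*np.sin(a),np.full(n,z)]
SH={'tray':np.r_[circ(.055,0),circ(.055,.010)],'pot':np.r_[circ(.033,0),circ(.033,.055)],
'lid':np.r_[circ(.026,.062),circ(.026,.084)],'cup':np.r_[circ(.0185,0),circ(.021,.036)],
'bottle':np.r_[circ(.028,0),circ(.028,.08)],'can':np.r_[circ(.03,0),circ(.03,.085)]}
def proj(m,P):
    return cv2.projectPoints(np.asarray(P,float).reshape(-1,1,3),cv2.Rodrigues(m['R'])[0],np.array(m['t'],float),np.array(m['intrinsics']),np.array(m['dist_coeffs']))[0][:,0]
def ground(m,uv,z):
    p=cv2.undistortPoints(np.array(uv,float).reshape(1,1,2),np.array(m['intrinsics']),np.array(m['dist_coeffs']))[0,0]
    R=np.array(m['R']);d=R.T@np.array([p[0],p[1],1]);c=-R.T@np.array(m['t']);return c+d*(z-c[2])/d[2]
def hullc(m,sh,xy,z0=0):
    h=cv2.convexHull(proj(m,SH[sh]+np.array([xy[0],xy[1],z0])).astype(np.float32))
    M=cv2.moments(h); return np.array([M['m10']/M['m00'],M['m01']/M['m00']]),M['m00'],h
def cmask(img,col):
    h=cv2.cvtColor(img,cv2.COLOR_RGB2HSV);H,S,V=[h[...,i].astype(int) for i in range(3)]
    if col=='red': return ((H<5)|(H>173))&(S>170)&(V>60)
    if col=='blue': return (H>105)&(H<130)&(S>120)&(V>30)
    if col=='green': return (H>50)&(H<85)&(S>140)&(V>40)
    if col=='yellow': return (H>21)&(H<32)&(S>200)&(V>60)
def locate(m,img,sh,col,guess,z0=0,rad=45):
    g,_,_=hullc(m,sh,guess,z0)
    mk=cmask(img,col).astype(np.uint8)
    n,lab,st,ce=cv2.connectedComponentsWithStats(mk)
    best=[i for i in range(1,n) if st[i,4]>60 and np.hypot(*(ce[i]-g))<rad]
    if not best: return None
    i=max(best,key=lambda i:st[i,4])
    cs,_=cv2.findContours((lab==i).astype(np.uint8),cv2.RETR_EXTERNAL,cv2.CHAIN_APPROX_NONE)
    hl=cv2.convexHull(max(cs,key=len)); f=np.zeros(mk.shape,np.uint8); cv2.fillConvexPoly(f,hl,1)
    ys,xs=np.nonzero(f); c=np.array([xs.mean(),ys.mean()])
    s=least_squares(lambda p:hullc(m,sh,p,z0)[0]-c,guess,diff_step=1e-3,x_scale=.1).x
    return s,len(xs),hullc(m,sh,s,z0)[1]
E
python3 - <<'E'
from plant import bot
from vis import *
ims={n:cv2.imread(f"pics/a_{n}.png")[:,:,::-1].copy() for n in ["scene","top"]}
ms={n:bot.camera_model(n) for n in ims}
T={'blue_tray':('tray','blue',(395,194),0.01),'red_tray':('tray','red',(238,188),0.01),'blue_pot':('pot','blue',(140,273),.03),
'red_pot':('pot','red',(239,269),.03),'blue_tub':('lid','blue',(136,194),.084),'red_tub':('lid','red',(323,185),.084),'green_tub':('lid','green',(501,205),.084),'cup':('cup','yellow',(484,276),.02)}
for k,(sh,c,uv,z) in T.items():
    g=ground(ms['top'],uv,z)[:2]
    print(k,np.round(g,4),[(n,np.round(r[0],4),r[1],round(r[2])) if r else n for n in ims for r in [locate(ms[n],ims[n],sh,c,g)]])
print('can',ground(ms['top'],(311,275),.085),'bottlecap',ground(ms['top'],(407,270),.135))
E
```

```text
blue_tray [ 0.6107 -0.1519] [('scene', array([ 0.6074, -0.1528]), 1571, 1817), ('top', array([ 0.6098, -0.1522]), 2262, 2387)]
red_tray [0.6166 0.1618] [('scene', array([0.6167, 0.1629]), 1261, 1464), ('top', array([0.6183, 0.1633]), 2286, 2376)]
blue_pot [0.4424 0.3462] [('scene', array([0.5371, 0.3976]), 201, 819), ('top', array([0.4412, 0.3478]), 949, 1181)]
red_pot [0.4547 0.1514] ['scene', ('top', array([0.4547, 0.1544]), 942, 1056)]
blue_tub [0.5898 0.343 ] [('scene', array([0.5832, 0.3548]), 201, 408), ('top', array([0.593 , 0.3478]), 600, 682)]
red_tub [ 0.6128 -0.0082] [('scene', array([ 0.6101, -0.0058]), 358, 543), ('top', array([ 0.6153, -0.007 ]), 618, 650)]
green_tub [ 0.5827 -0.3423] [('scene', array([ 0.5761, -0.3467]), 375, 625), ('top', array([ 0.5852, -0.3457]), 582, 683)]
cup [ 0.4504 -0.3281] [('scene', array([ 0.445 , -0.3283]), 310, 392), ('top', array([ 0.4491, -0.3278]), 360, 423)]
can [0.44553    0.01045424 0.085     ] bottlecap [ 0.45690886 -0.15803221  0.135     ]
```

Run:
```python
from plant import bot
from vis import *
from scipy.spatial.transform import Rotation as Ro
s=bot.read_state(); print(Ro.from_rotvec(s['ee_rot']).as_matrix().round(3))
m=bot.camera_model('wrist'); print('cam',-np.array(m['R']).T@m['t'])
im=cv2.imread("pics/a_top.png"); m=bot.camera_model('top')
P={'tray':[(.6098,-.1522),(.6183,.1633)],'pot':[(.4412,.3478),(.4547,.1544)],'lid':[(.593,.3478),(.6153,-.007),(.5852,-.3457)],'cup':[(.4491,-.3278)]}
Z=4; big=cv2.resize(im,None,fx=Z,fy=Z,interpolation=cv2.INTER_NEAREST)
for sh,l in P.items():
    for xy in l:
        h=hullc(m,sh,xy)[2]; cv2.polylines(big,[np.int32((h+.5)*Z)],True,(0,255,0),1)
        n=len(SH[sh])//2; q=proj(m,SH[sh][n:]+[*xy,0]); cv2.polylines(big,[np.int32((q+.5)*Z)],True,(255,255,0),1)
a=big[150*Z:300*Z,110*Z:310*Z]; cv2.imwrite('pics/b1.png',a)
cv2.imwrite('pics/b2.png',big[150*Z:300*Z,300*Z:500*Z]);cv2.imwrite('pics/b3.png',big[150*Z:300*Z,430*Z:530*Z])
```

```text
[[-0.     0.223  0.975]
 [-0.001  0.975 -0.223]
 [-1.    -0.001  0.   ]]
cam [0.07830793 0.64786674 0.37309681]
```

View pics/b1.png

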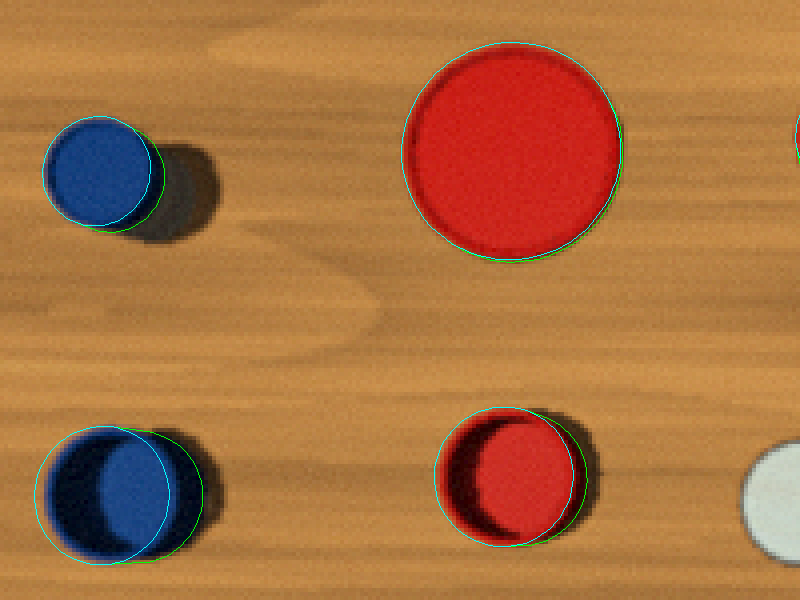

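View pics/b2.png

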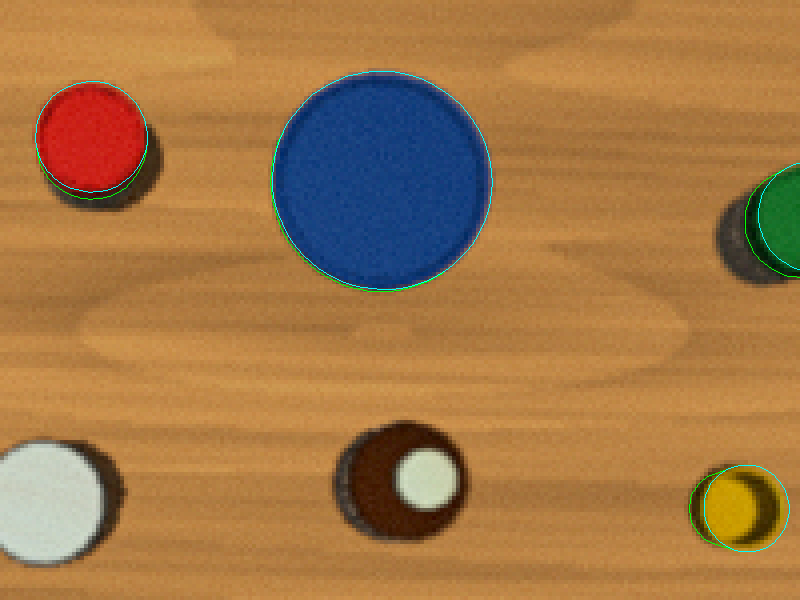

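View pics/b3.png

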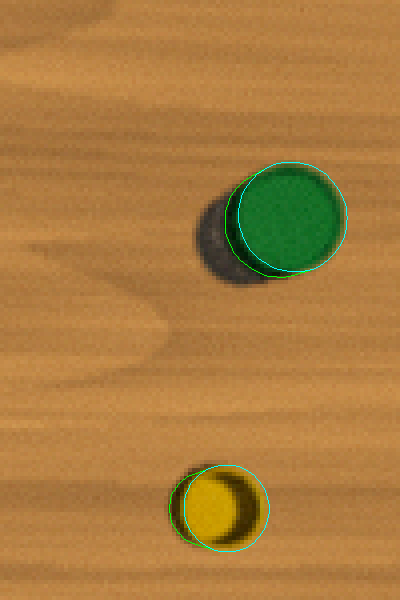

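Call:
play_rows(offset=[[25,-24,-4],[25,-24,-4],[25,-24,-4],[25,-24,-4],[25,-24,-4],[25,-24,-4],[25,-24,-4],[25,-24,-4],[25,-24,-4],[25,-24,-4],[25,-24,-4],[21,-26,-6],[0,0,0],[0,0,0]], twist=[[0,0,0.03],[0,0,0.03],[0,0,0.03],[0,0,0.03],[0,0,0.03],[0,0,0.03],[0,0,0.03],[0,0,0.015],[0,0,0],[0,0,0],[0,0,0],[0,0,0],[0,0,0],[0,0,0]], hand=[0,0,0,0,0,0,0,0,0,0,0,0,0,0])

```text
time_s: 1.32
eef_pos: [0.4424, 0.3409, 0.1807]
ee_rot: [0.003, 1.571, -0.005]
contact_force: [-0.6, 0.4, -0.0]
gripper_width: 0.0855
```

```bash
cat > look.py <<'E'
import sys
from plant import bot
from vis import *
from scipy.spatial.transform import Rotation as Ro
def shot(cam,name):
    s=bot.read_state(); m=bot.camera_model(cam); im=bot.read_camera(cam)
    cv2.imwrite(f'pics/{name}.png',im[:,:,::-1]); return s,m,im
def st(s):
    R=Ro.from_rotvec(s['ee_rot']).as_matrix()
    print('t',round(s['time_s'],2),'tcp',np.round(np.array(s['eef_pos'])*1000,1),'down',R[:,0].round(3),'jaw',R[:,1].round(3),'F',np.round(s['contact_force'],1),'w',round(s['gripper_width']*1000,1))
def draw(name,m,items):
    im=cv2.imread(f'pics/{name}.png')
    for sh,x,y,z in items:
        cv2.polylines(im,[np.int32(hullc(m,sh,(x,y),z)[2])],True,(0,255,0),1)
        n=len(SH[sh])//2; cv2.polylines(im,[np.int32(proj(m,SH[sh][n:]+[x,y,z]))],True,(255,255,0),1)
    cv2.imwrite(f'pics/{name}.png',im)
E
python3 - <<'E'
from look import *
s,m,im=shot('wrist','c1'); st(s); print(np.round(s['joint_positions'],2))
draw('c1',m,[('pot',.441,.343,0)])
E
```

```text
t 1.32 tcp [442.4 340.9 180.7] down [-0.    -0.002 -1.   ] jaw [ 0.005  1.    -0.002] F [-0.6  0.4 -0. ] w 85.5
[-0.69  0.56 -0.03  1.83  0.03  0.75  0.83]
```

View pics/c1.png

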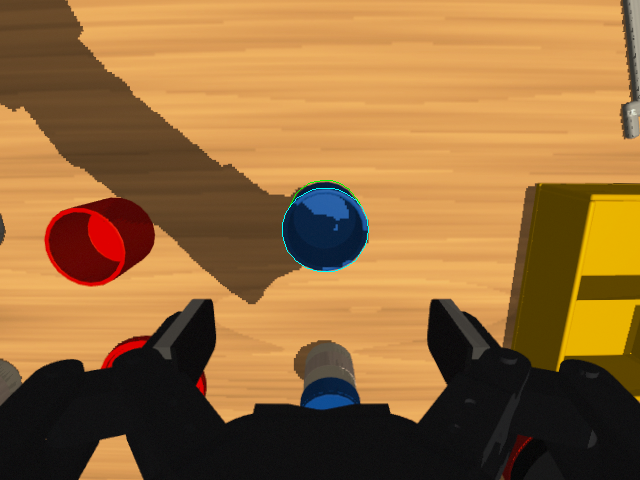

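Call:
play_rows(offset=[[-1,2,-36],[0,0,-36],[0,0,-36],[0,0,-30],[0,0,-20],[0,0,-6],[0,0,0],[0,0,0],[0,0,0],[0,0,0],[0,0,0],[0,0,0],[0,0,0]], twist=[[0,0,0],[0,0,0],[0,0,0],[0,0,0],[0,0,0],[0,0,0],[0,0,0],[0,0,0],[0,0,0],[0,0,0],[0,0,0],[0,0,0],[0,0,0]], hand=[0,0,0,0,0,0,0,1,1,1,1,1,1])

```text
time_s: 2.45
eef_pos: [0.4406, 0.347, 0.0194]
ee_rot: [0.002, 1.569, 0.002]
contact_force: [-2.4, 0.2, 7.5]
gripper_width: 0.0653
```

Run:
```python
from look import *
s,m,im=shot('wrist','c2'); st(s)
draw('c2',m,[('pot',.441,.347,0)])
```

```text
t 2.45 tcp [440.6 347.   19.4] down [ 0.002  0.003 -1.   ] jaw [-0.001  1.     0.003] F [-2.4  0.2  7.5] w 65.3
```

View pics/c2.png

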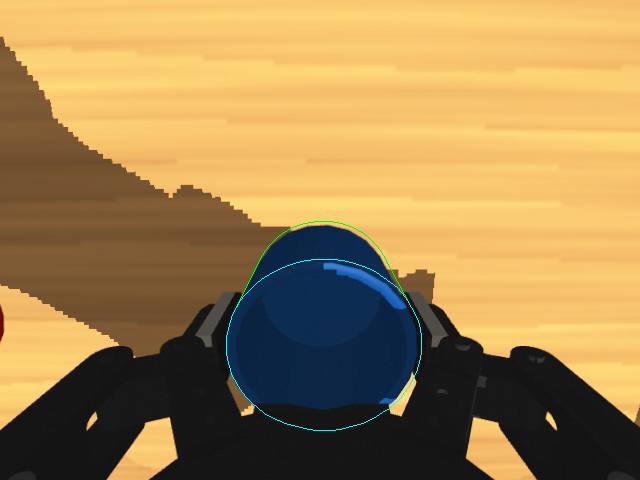

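Call:
play_rows(offset=[[0,0,15],[0,0,30],[0,0,35],[4,-12,35],[11,-33,30],[12,-34,0],[12,-34,0],[12,-34,0],[12,-34,0],[12,-34,0],[12,-34,0],[12,-34,0],[12,-34,0],[12,-34,0],[12,-34,0],[12,-34,0],[12,-34,0],[10,-30,0],[0,-12,0],[0,0,0]], twist=[[0,0,0],[0,0,0],[0,0,0],[0,0,0],[0,0,0],[0,0,0],[0,0,0],[0,0,0],[0,0,0],[0,0,0],[0,0,0],[0,0,0],[0,0,0],[0,0,0],[0,0,0],[0,0,0],[0,0,0],[0,0,0],[0,0,0],[0,0,0]], hand=[1,1,1,1,1,1,1,1,1,1,1,1,1,1,1,1,1,1,1,1])

```text
time_s: 4.17
eef_pos: [0.6076, -0.1519, 0.1601]
ee_rot: [0.003, 1.57, -0.008]
contact_force: [0.0, -0.5, -0.7]
gripper_width: 0.0654
```

Run:
```python
from look import *
s,m,im=shot('wrist','c3'); st(s)
p=s['eef_pos']
draw('c3',m,[('pot',p[0],p[1],p[2]-.018),('tray',.6098,-.1522,0)])
s,m,im=shot('top','c4')
im=cv2.imread('pics/c4.png'); 
draw('c4',m,[('pot',p[0],p[1],p[2]-.018),('tray',.6098,-.1522,0)])
im=cv2.imread('pics/c4.png'); cv2.imwrite('pics/c4.png',cv2.resize(im[100:300,250:450],None,fx=3,fy=3))
```

```text
t 4.17 tcp [ 607.6 -151.9  160.1] down [ 0.001 -0.003 -1.   ] jaw [ 0.007  1.    -0.003] F [ 0.  -0.5 -0.7] w 65.4
```

View pics/c3.png

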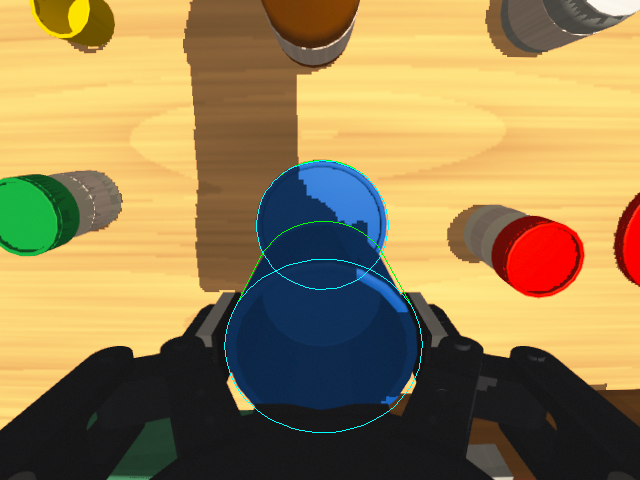

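View pics/c4.png

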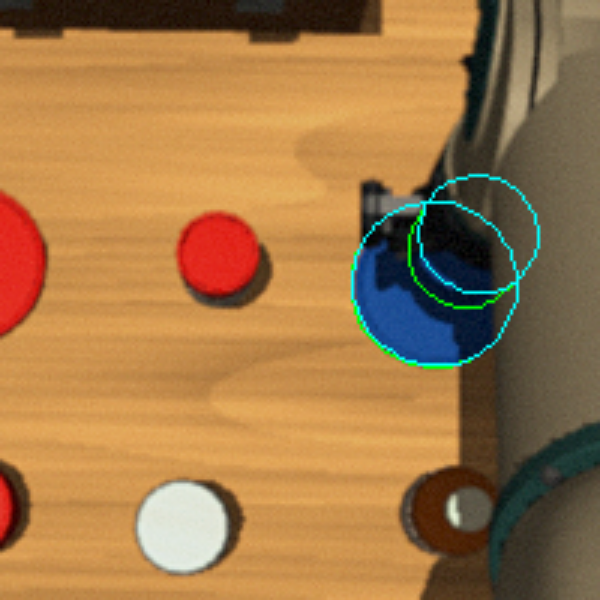

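Call:
play_rows(offset=[[1,0,-30],[0,0,-36],[0,0,-30],[0,0,-20],[0,0,-10],[0,0,-5],[0,0,-2],[0,0,-2],[0,0,0]], twist=[[0,0,0],[0,0,0],[0,0,0],[0,0,0],[0,0,0],[0,0,0],[0,0,0],[0,0,0],[0,0,0]], hand=[1,1,1,1,1,1,1,1,1])

```text
time_s: 5.02
eef_pos: [0.6098, -0.146, 0.0257]
ee_rot: [-0.001, 1.569, 0.0]
contact_force: [-0.5, -0.3, -0.4]
gripper_width: 0.0653
```

Run:
```python
from look import *
s,m,im=shot('wrist','c5'); st(s)
p=s['eef_pos']
draw('c5',m,[('pot',p[0],p[1],p[2]-.019),('tray',.6098,-.1522,0)])
s=bot.read_state(); st(s); print(np.round(s['dq'],3),np.round(s['joint_positions'],3))
```

```text
t 5.02 tcp [ 609.8 -146.    25.7] down [ 0.002 -0.    -1.   ] jaw [-0.001  1.    -0.   ] F [-0.5 -0.3 -0.4] w 65.3
t 5.07 tcp [ 609.8 -146.2   25.8] down [ 0.002 -0.    -1.   ] jaw [-0.  1. -0.] F [-0.4  0.7 -0.5] w 65.6
[ 0.001 -0.001  0.002  0.001  0.     0.001 -0.   ] [ 0.232  0.862 -0.069  1.723  0.099  0.558  1.674]
```

View pics/c5.png

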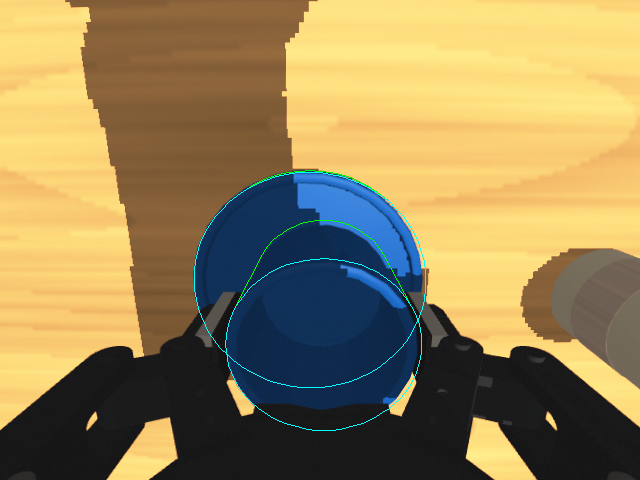

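Call:
play_rows(offset=[[0,-3,1],[0,-3,0],[0,0,0],[0,0,-1],[0,0,-1],[0,0,0]], twist=[[0,0,0],[0,0,0],[0,0,0],[0,0,0],[0,0,0],[0,0,0]], hand=[1,1,1,1,1,1])

```text
time_s: 5.57
eef_pos: [0.6092, -0.1534, 0.0254]
ee_rot: [-0.0, 1.57, -0.002]
contact_force: [-3.0, -1.0, 10.8]
gripper_width: 0.0654
```

Call:
play_rows(offset=[[0,1,0],[0,0,0],[0,0,0],[0,0,0],[0,0,0]], twist=[[0,0,0],[0,0,0],[0,0,0],[0,0,0],[0,0,0]], hand=[1,0,0,0,0])

```text
time_s: 5.98
eef_pos: [0.6088, -0.151, 0.0233]
ee_rot: [0.0, 1.571, 0.001]
contact_force: [-0.3, 0.6, 0.7]
gripper_width: 0.0849
```

Call:
play_rows(offset=[[0,0,20],[0,0,35],[0,0,40],[0,0,40],[0,0,0],[0,0,0]], twist=[[0,0,0],[0,0,0],[0,0,0],[0,0,0],[0,0,0],[0,0,0]], hand=[0,0,0,0,0,0])

```text
time_s: 6.48
eef_pos: [0.6107, -0.1515, 0.1612]
ee_rot: [-0.001, 1.565, -0.001]
contact_force: [-0.0, 0.0, -1.0]
gripper_width: 0.0855
```

Run:
```python
from look import *
s,m,im=shot('wrist','c6'); st(s)
draw('c6',m,[('pot',.610,-.152,.006),('tray',.6098,-.1522,0)])
```

```text
t 6.48 tcp [ 610.7 -151.5  161.2] down [ 0.006 -0.001 -1.   ] jaw [-0.     1.    -0.001] F [-0.  0. -1.] w 85.5
```

View pics/c6.png

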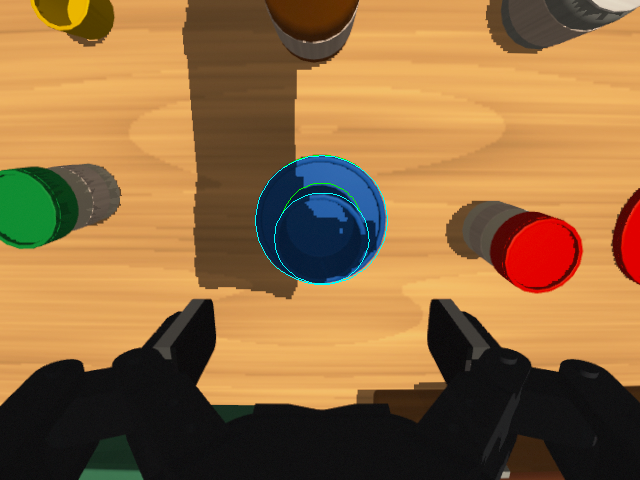

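Call:
play_rows(offset=[[-14,28,6],[-16,31,6],[-16,31,6],[-16,31,1],[-16,31,0],[-16,31,0],[-16,31,0],[-16,31,0],[-16,31,0],[-14,27,0],[0,0,0]], twist=[[0,0,0],[0,0,0],[0,0,0],[0,0,0],[0,0,0],[0,0,0],[0,0,0],[0,0,0],[0,0,0],[0,0,0],[0,0,0]], hand=[0,0,0,0,0,0,0,0,0,0,0])

```text
time_s: 7.45
eef_pos: [0.4482, 0.1579, 0.1759]
ee_rot: [-0.006, 1.576, 0.01]
contact_force: [0.9, -0.1, -0.3]
gripper_width: 0.0855
```

Run:
```python
from look import *
s,m,im=shot('wrist','d1'); st(s)
draw('d1',m,[('pot',.4547,.152,0),('tray',.6183,.1633,0),('lid',.592,.3465,0),('lid',.6153,-.007,0)])
```

```text
t 7.45 tcp [448.2 157.9 175.9] down [-0.006  0.002 -1.   ] jaw [-0.01   1.     0.002] F [ 0.9 -0.1 -0.3] w 85.5
```

View pics/d1.png

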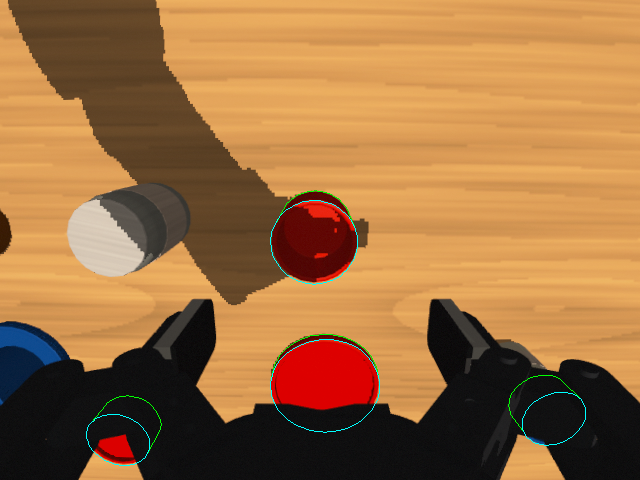

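Call:
play_rows(offset=[[6,-6,-30],[0,0,-36],[0,0,-30],[0,0,-15],[0,0,0],[0,0,0]], twist=[[0,0,0],[0,0,0],[0,0,0],[0,0,0],[0,0,0],[0,0,0]], hand=[0,0,0,0,0,0])

```text
time_s: 8.0
eef_pos: [0.4581, 0.1443, 0.0652]
ee_rot: [-0.0, 1.574, -0.002]
contact_force: [-0.5, -0.6, -0.0]
gripper_width: 0.0856
```

Call:
play_rows(offset=[[-3,8,0],[0,0,-20],[0,0,-20],[0,0,-8],[0,0,0],[0,0,0]], twist=[[0,0,0],[0,0,0],[0,0,0],[0,0,0],[0,0,0],[0,0,0]], hand=[0,0,0,0,0,0])

```text
time_s: 8.5
eef_pos: [0.4561, 0.154, 0.0192]
ee_rot: [-0.0, 1.57, 0.0]
contact_force: [0.6, -0.6, 0.0]
gripper_width: 0.0856
```

Call:
play_rows(offset=[[-1,-2,0],[0,0,0],[0,0,0],[0,0,0],[0,0,0],[0,0,0],[0,0,20],[0,0,35],[0,0,35],[20,0,10],[35,2,0],[35,3,0],[35,3,0],[25,2,0],[13,0,0],[0,0,0],[0,0,0]], twist=[[0,0,0],[0,0,0],[0,0,0],[0,0,0],[0,0,0],[0,0,0],[0,0,0],[0,0,0],[0,0,0],[0,0,0],[0,0,0],[0,0,0],[0,0,0],[0,0,0],[0,0,0],[0,0,0],[0,0,0]], hand=[0,1,1,1,1,1,1,1,1,1,1,1,1,1,1,1,1])

```text
time_s: 9.92
eef_pos: [0.6174, 0.1613, 0.1183]
ee_rot: [0.0, 1.572, -0.001]
contact_force: [-0.0, 0.3, -1.2]
gripper_width: 0.063
```

Run:
```python
from look import *
s,m,im=shot('wrist','d2'); st(s)
p=s['eef_pos']
draw('d2',m,[('pot',p[0],p[1],p[2]-.019),('tray',.6183,.1633,0)])
```

```text
t 9.92 tcp [617.4 161.3 118.3] down [-0.001 -0.    -1.   ] jaw [ 0.  1. -0.] F [-0.   0.3 -1.2] w 63.0
```

View pics/d2.png

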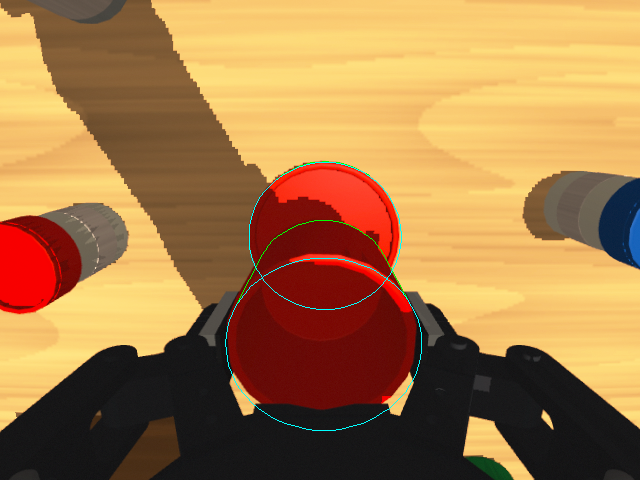

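Call:
play_rows(offset=[[2,1,-20],[0,0,-30],[0,0,-25],[0,0,-12],[0,0,0],[0,0,0]], twist=[[0,0,0],[0,0,0],[0,0,0],[0,0,0],[0,0,0],[0,0,0]], hand=[1,1,1,1,1,1])

```text
time_s: 10.47
eef_pos: [0.6191, 0.1629, 0.0317]
ee_rot: [-0.001, 1.572, 0.0]
contact_force: [0.3, 0.1, 0.2]
gripper_width: 0.0636
```

Run:
```python
from look import *
s,m,im=shot('wrist','d3'); st(s)
p=s['eef_pos']
draw('d3',m,[('pot',p[0]-.0015,p[1],p[2]-.019),('tray',.6183,.1633,0)])
```

```text
t 10.47 tcp [619.1 162.9  31.7] down [-0.001 -0.    -1.   ] jaw [-0.001  1.    -0.   ] F [0.3 0.1 0.2] w 63.6
```

View pics/d3.png

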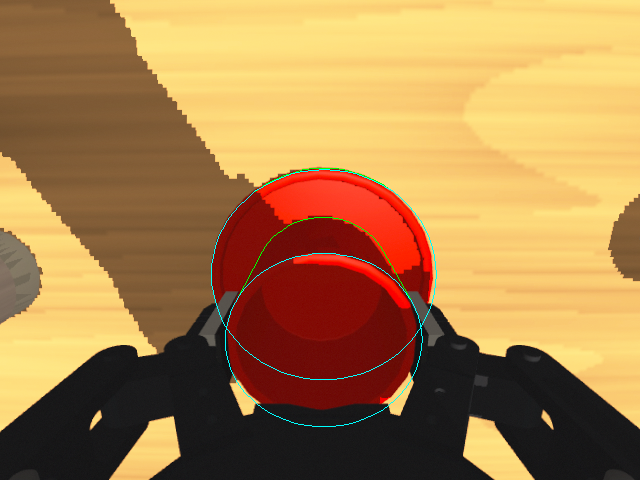

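Call:
play_rows(offset=[[0,0,-4],[0,0,-2],[0,0,-1],[0,0,0]], twist=[[0,0,0],[0,0,0],[0,0,0],[0,0,0]], hand=[1,1,1,1])

```text
time_s: 10.85
eef_pos: [0.6205, 0.1629, 0.0258]
ee_rot: [0.0, 1.569, 0.0]
contact_force: [-0.8, -0.1, 4.6]
gripper_width: 0.0636
```

Call:
play_rows(offset=[[-1,0,0],[0,0,0],[0,0,0],[0,0,0],[0,0,0],[0,0,20],[0,0,35],[0,0,40],[0,0,40],[0,0,0],[0,0,0]], twist=[[0,0,0],[0,0,0],[0,0,0],[0,0,0],[0,0,0],[0,0,0],[0,0,0],[0,0,0],[0,0,0],[0,0,0],[0,0,0]], hand=[1,0,0,0,0,0,0,0,0,0,0])

```text
time_s: 11.77
eef_pos: [0.6207, 0.1633, 0.1624]
ee_rot: [0.001, 1.565, 0.001]
contact_force: [-0.8, 0.3, -0.6]
gripper_width: 0.0854
```

Run:
```python
from look import *
s,m,im=shot('wrist','d4'); st(s)
draw('d4',m,[('pot',.6185,.163,.006),('tray',.6183,.1628,0),('lid',.592,.3465,0)])
```

```text
t 11.77 tcp [620.7 163.3 162.4] down [ 0.006  0.002 -1.   ] jaw [-0.     1.     0.002] F [-0.8  0.3 -0.6] w 85.4
```

View pics/d4.png

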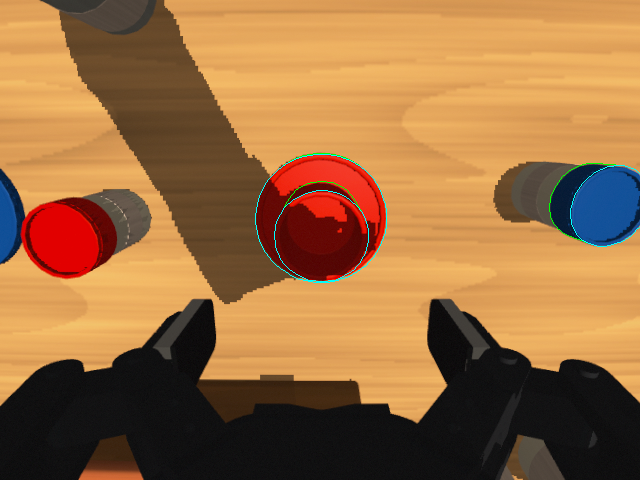

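Call:
play_rows(offset=[[-4,25,8],[-5,32,8],[-5,32,4],[-5,32,0],[-5,32,0],[-4,30,0],[0,0,0],[0,0,0]], twist=[[0,0,0],[0,0,0],[0,0,0],[0,0,0],[0,0,0],[0,0,0],[0,0,0],[0,0,0]], hand=[0,0,0,0,0,0,0,0])

```text
time_s: 12.48
eef_pos: [0.5882, 0.3482, 0.1769]
ee_rot: [-0.005, 1.575, 0.003]
contact_force: [-0.6, -0.8, -0.6]
gripper_width: 0.0852
```

Run:
```python
from look import *
s,m,im=shot('wrist','e1'); st(s)
draw('e1',m,[('lid',.592,.3465,0)])
```

```text
t 12.48 tcp [588.2 348.2 176.9] down [-0.004 -0.001 -1.   ] jaw [-0.005  1.    -0.001] F [-0.6 -0.8 -0.6] w 85.2
```

View pics/e1.png

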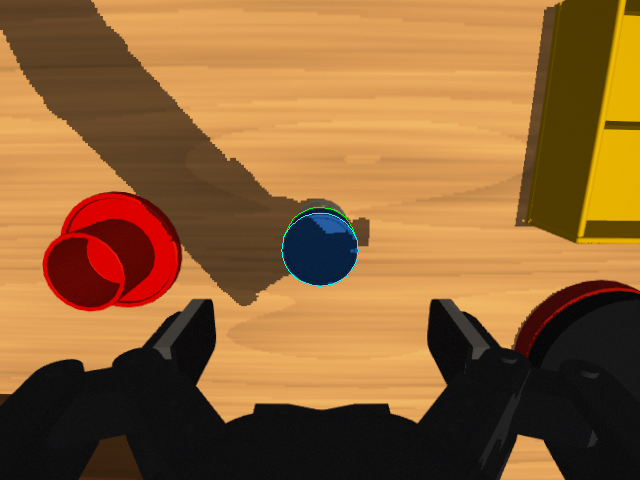

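Call:
play_rows(offset=[[4,-2,-25],[0,0,-36],[0,0,-30],[0,0,-20],[0,0,-10],[0,0,-4],[0,0,0],[0,0,0]], twist=[[0,0,0],[0,0,0],[0,0,0],[0,0,0],[0,0,0],[0,0,0],[0,0,0],[0,0,0]], hand=[0,0,0,0,0,0,0,0])

```text
time_s: 13.2
eef_pos: [0.5959, 0.3436, 0.0556]
ee_rot: [0.001, 1.569, 0.0]
contact_force: [0.4, -0.3, 1.1]
gripper_width: 0.0854
```

Correct by (-4, +3, -4), then close.

Call:
play_rows(offset=[[-4,3,-3],[0,0,0],[0,0,0],[0,0,0],[0,0,0],[0,0,0],[0,0,0]], twist=[[0,0,0],[0,0,0],[0,0,0],[0,0,0],[0,0,0],[0,0,0],[0,0,0]], hand=[0,0,1,1,1,1,1])

```text
time_s: 13.78
eef_pos: [0.5914, 0.3471, 0.0524]
ee_rot: [0.001, 1.57, 0.001]
contact_force: [-0.2, 0.6, 4.7]
gripper_width: 0.0507
```

Run:
```python
from look import *
s,m,im=shot('wrist','e2'); st(s)
p=s['eef_pos']
draw('e2',m,[('lid',p[0],p[1],0)])
```

```text
t 13.78 tcp [591.4 347.1  52.4] down [ 0.001  0.001 -1.   ] jaw [-0.     1.     0.001] F [-0.2  0.6  4.7] w 50.7
```

View pics/e2.png

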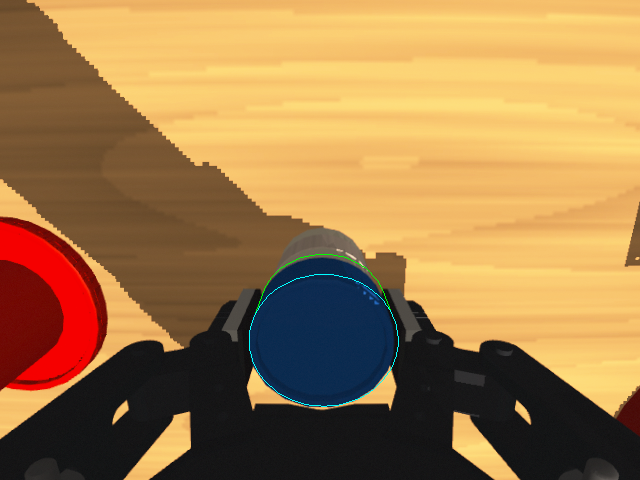

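Call:
play_rows(offset=[[0,0,15],[0,0,30],[0,0,36],[0,-10,36],[1,-25,3],[1,-35,0],[2,-35,0],[2,-35,0],[2,-35,0],[2,-35,0],[2,-35,0],[2,-35,0],[2,-35,0],[2,-35,0],[1,-35,0],[1,-35,0],[0,-35,0],[0,-30,0],[0,-14,0],[0,0,0]], twist=[[0,0,0],[0,0,0],[0,0,0],[0,0,0],[0,0,0],[0,0,0],[0,0,0],[0,0,0],[0,0,0],[0,0,0],[0,0,0],[0,0,0],[0,0,0],[0,0,0],[0,0,0],[0,0,0],[0,0,0],[0,0,0],[0,0,0],[0,0,0]], hand=[1,1,1,1,1,1,1,1,1,1,1,1,1,1,1,1,1,1,1,1])

```text
time_s: 15.5
eef_pos: [0.6096, -0.1582, 0.1708]
ee_rot: [0.003, 1.572, -0.008]
contact_force: [0.3, 0.1, -1.8]
gripper_width: 0.05
```

Run:
```python
from look import *
s,m,im=shot('wrist','e3'); st(s)
p=s['eef_pos']
draw('e3',m,[('lid',p[0],p[1],p[2]-.0524),('pot',.610,-.152,.006)])
```

```text
t 15.5 tcp [ 609.6 -158.2  170.8] down [-0.002 -0.003 -1.   ] jaw [ 0.007  1.    -0.003] F [ 0.3  0.1 -1.8] w 50.0
```

View pics/e3.png

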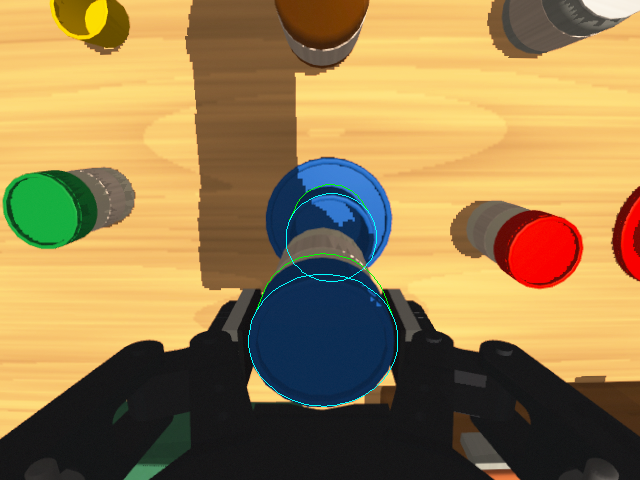

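Call:
play_rows(offset=[[0,3,-20],[0,3,-20],[0,0,-12],[0,0,0],[0,0,0],[0,0,0]], twist=[[0,0,0],[0,0,0],[0,0,0],[0,0,0],[0,0,0],[0,0,0]], hand=[1,1,1,1,1,1])

```text
time_s: 16.05
eef_pos: [0.6116, -0.1457, 0.1203]
ee_rot: [-0.001, 1.569, 0.001]
contact_force: [0.9, 0.4, -0.6]
gripper_width: 0.0503
```

Run:
```python
from look import *
s,m,im=shot('wrist','e4'); st(s)
p=s['eef_pos']
draw('e4',m,[('lid',p[0],p[1],p[2]-.0524),('pot',.610,-.152,.006)])
```

```text
t 16.05 tcp [ 611.6 -145.7  120.3] down [ 0.001 -0.    -1.   ] jaw [-0.001  1.    -0.   ] F [ 0.9  0.4 -0.6] w 50.3
```

View pics/e4.png

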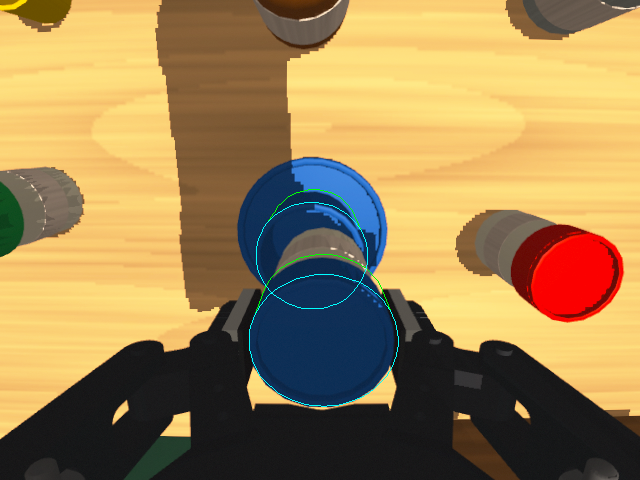

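Call:
play_rows(offset=[[-1,-6,0],[0,0,-4],[0,0,0],[0,0,0]], twist=[[0,0,0],[0,0,0],[0,0,0],[0,0,0]], hand=[1,1,1,1])

```text
time_s: 16.43
eef_pos: [0.6096, -0.1526, 0.1155]
ee_rot: [0.0, 1.571, -0.0]
contact_force: [0.1, 0.0, -1.7]
gripper_width: 0.0504
```

Run:
```python
from look import *
s,m,im=shot('wrist','e5'); st(s)
p=s['eef_pos']
draw('e5',m,[('lid',p[0],p[1],p[2]-.0524),('pot',.610,-.152,.006)])
```

```text
t 16.43 tcp [ 609.6 -152.6  115.5] down [-0.  0. -1.] jaw [0. 1. 0.] F [ 0.1  0.  -1.7] w 50.4
```

View pics/e5.png

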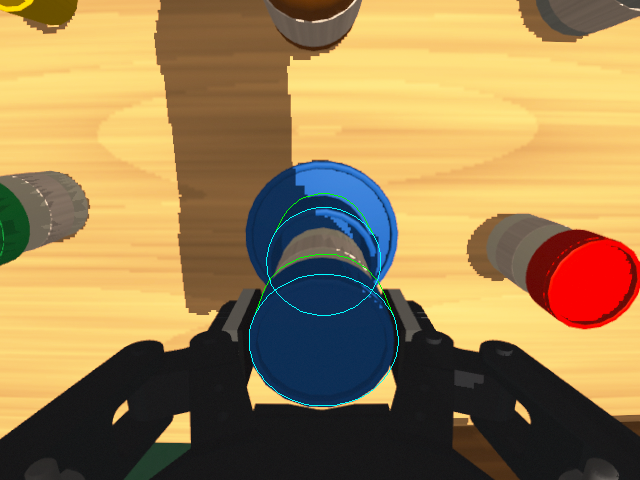

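Call:
play_rows(offset=[[0,0,-8],[0,0,-10],[0,0,-10],[0,0,-10],[0,0,-6],[0,0,-3],[0,0,0],[0,0,0]], twist=[[0,0,0],[0,0,0],[0,0,0],[0,0,0],[0,0,0],[0,0,0],[0,0,0],[0,0,0]], hand=[1,1,1,1,1,1,1,1])

```text
time_s: 17.15
eef_pos: [0.6099, -0.1522, 0.0683]
ee_rot: [-0.0, 1.571, 0.0]
contact_force: [0.5, -0.4, -1.1]
gripper_width: 0.0504
```

Call:
play_rows(offset=[[0,0,-3],[0,0,-1],[0,0,-1],[0,0,-1],[0,0,0],[0,0,0]], twist=[[0,0,0],[0,0,0],[0,0,0],[0,0,0],[0,0,0],[0,0,0]], hand=[1,1,1,1,1,1])

```text
time_s: 17.65
eef_pos: [0.6102, -0.1523, 0.0634]
ee_rot: [-0.0, 1.57, -0.0]
contact_force: [-1.4, 0.9, 6.4]
gripper_width: 0.0505
```

Contact at 63.4 mm, the expected floor height. Release and rise.

Call:
play_rows(offset=[[0,0,0],[0,0,0],[0,0,0],[0,0,0],[0,0,0],[0,0,20],[0,0,35],[0,0,35],[0,0,25],[0,0,0],[0,0,0],[0,0,0]], twist=[[0,0,0],[0,0,0],[0,0,0],[0,0,0],[0,0,0],[0,0,0],[0,0,0],[0,0,0],[0,0,0],[0,0,0],[0,0,0],[0,0,0]], hand=[0,0,0,0,0,0,0,0,0,0,0,0])

```text
time_s: 18.65
eef_pos: [0.6092, -0.1522, 0.1769]
ee_rot: [0.0, 1.572, 0.0]
contact_force: [0.1, -0.0, 0.1]
gripper_width: 0.0856
```

Run:
```python
from look import *
s,m,im=shot('wrist','e6'); st(s)
draw('e6',m,[('lid',.610,-.1523,.011),('pot',.610,-.152,.006),('lid',.6153,-.007,0)])
```

```text
t 18.65 tcp [ 609.2 -152.2  176.9] down [-0.001  0.    -1.   ] jaw [-0.  1.  0.] F [ 0.1 -0.   0.1] w 85.6
```

View pics/e6.png

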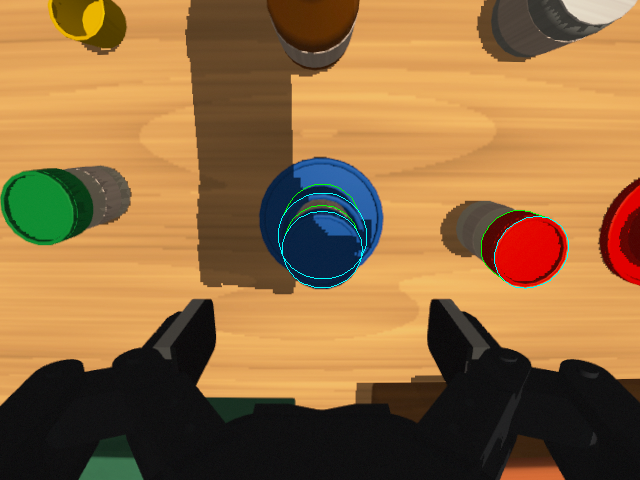

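Call:
play_rows(offset=[[1,22,0],[2,34,0],[2,36,0],[1,33,0],[0,20,0],[0,0,0],[0,0,0],[0,0,0]], twist=[[0,0,0],[0,0,0],[0,0,0],[0,0,0],[0,0,0],[0,0,0],[0,0,0],[0,0,0]], hand=[0,0,0,0,0,0,0,0])

```text
time_s: 19.37
eef_pos: [0.6152, -0.0086, 0.1763]
ee_rot: [-0.001, 1.573, -0.001]
contact_force: [0.2, -0.1, 0.4]
gripper_width: 0.0857
```

Run:
```python
from look import *
s,m,im=shot('wrist','f1'); st(s)
draw('f1',m,[('lid',.6153,-.007,0)])
```

```text
t 19.37 tcp [615.2  -8.6 176.3] down [-0.002 -0.001 -1.   ] jaw [ 0.001  1.    -0.001] F [ 0.2 -0.1  0.4] w 85.7
```

View pics/f1.png

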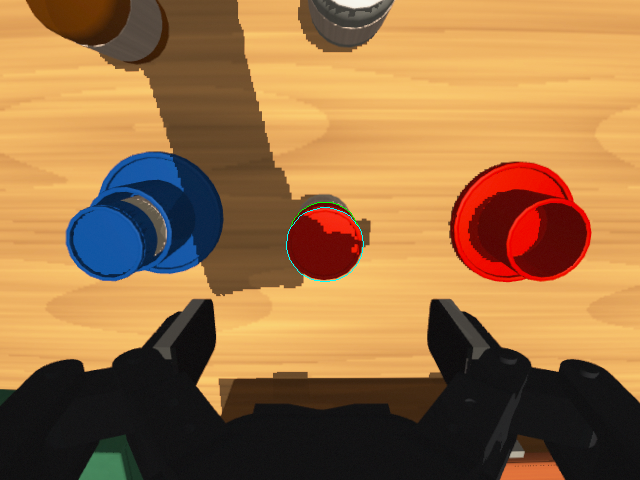

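Call:
play_rows(offset=[[0,1,-25],[0,0,-36],[0,0,-30],[0,0,-20],[0,0,-10],[0,0,-3],[0,0,0],[0,0,0],[0,0,0]], twist=[[0,0,0],[0,0,0],[0,0,0],[0,0,0],[0,0,0],[0,0,0],[0,0,0],[0,0,0],[0,0,0]], hand=[0,0,0,0,0,0,0,0,0])

```text
time_s: 20.17
eef_pos: [0.6171, -0.0065, 0.0551]
ee_rot: [0.0, 1.568, -0.0]
contact_force: [-0.5, -0.1, 0.8]
gripper_width: 0.0852
```

Call:
play_rows(offset=[[-2,0,-3],[0,0,0],[0,0,0],[0,0,0],[0,0,0],[0,0,0],[0,0,0]], twist=[[0,0,0],[0,0,0],[0,0,0],[0,0,0],[0,0,0],[0,0,0],[0,0,0]], hand=[0,0,1,1,1,1,1])

```text
time_s: 20.75
eef_pos: [0.6142, -0.0063, 0.0511]
ee_rot: [-0.0, 1.57, 0.0]
contact_force: [-0.9, -0.9, 5.1]
gripper_width: 0.0505
```

Run:
```python
from look import *
s,m,im=shot('wrist','f2'); st(s)
p=s['eef_pos']
draw('f2',m,[('lid',p[0],p[1],0)])
```

```text
t 20.75 tcp [614.2  -6.3  51.1] down [ 0.001 -0.    -1.   ] jaw [-0.  1. -0.] F [-0.9 -0.9  5.1] w 50.5
```

View pics/f2.png

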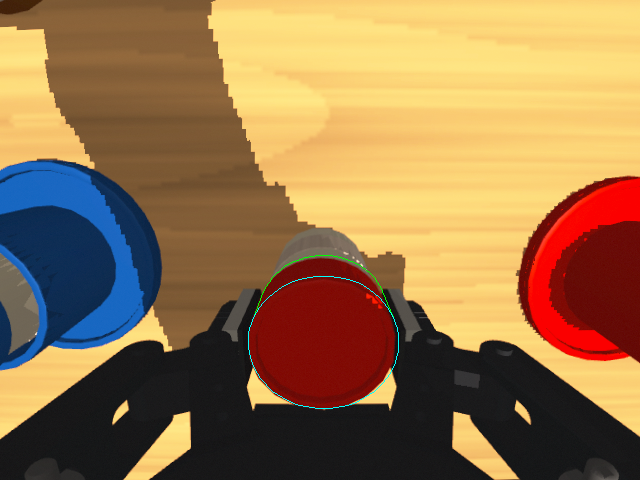

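Call:
play_rows(offset=[[0,0,15],[0,0,30],[0,0,30],[0,14,13],[1,30,0],[1,35,0],[1,35,0],[1,30,0],[0,17,0],[0,8,0],[0,0,0],[0,0,0],[0,0,0]], twist=[[0,0,0],[0,0,0],[0,0,0],[0,0,0],[0,0,0],[0,0,0],[0,0,0],[0,0,0],[0,0,0],[0,0,0],[0,0,0],[0,0,0],[0,0,0]], hand=[1,1,1,1,1,1,1,1,1,1,1,1,1])

```text
time_s: 21.88
eef_pos: [0.618, 0.1597, 0.1382]
ee_rot: [0.0, 1.571, -0.004]
contact_force: [-0.0, 0.8, -1.3]
gripper_width: 0.0503
```

Call:
play_rows(offset=[[0,0,-10],[0,0,-8],[0,0,-4],[0,0,0],[0,0,0],[0,0,0]], twist=[[0,0,0],[0,0,0],[0,0,0],[0,0,0],[0,0,0],[0,0,0]], hand=[1,1,1,1,1,1])

```text
time_s: 22.38
eef_pos: [0.618, 0.1627, 0.1165]
ee_rot: [0.0, 1.571, 0.0]
contact_force: [-0.1, -0.2, -1.6]
gripper_width: 0.0505
```

Run:
```python
from look import *
s,m,im=shot('wrist','f3'); st(s)
p=s['eef_pos']
draw('f3',m,[('lid',p[0],p[1],p[2]-.0511),('pot',.6185,.163,.006)])
```

```text
t 22.38 tcp [618.  162.7 116.5] down [ 0.  0. -1.] jaw [-0.  1.  0.] F [-0.1 -0.2 -1.6] w 50.5
```

View pics/f3.png

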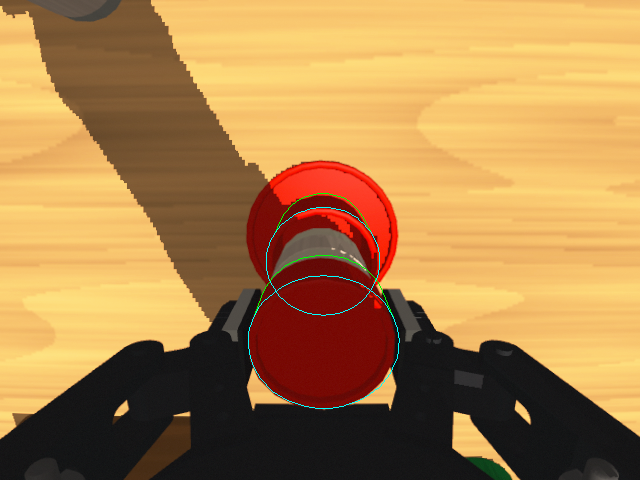

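Aligned; lower the tub into the pot (floor expected at TCP ≈ 62 mm).

Call:
play_rows(offset=[[0,0,-8],[0,0,-10],[0,0,-10],[0,0,-10],[0,0,-8],[0,0,-4],[0,0,-1],[0,0,0],[0,0,0]], twist=[[0,0,0],[0,0,0],[0,0,0],[0,0,0],[0,0,0],[0,0,0],[0,0,0],[0,0,0],[0,0,0]], hand=[1,1,1,1,1,1,1,1,1])

```text
time_s: 23.18
eef_pos: [0.6182, 0.1628, 0.0658]
ee_rot: [0.0, 1.57, 0.0]
contact_force: [0.4, -0.4, -1.8]
gripper_width: 0.0505
```

Call:
play_rows(offset=[[0,0,-2],[0,0,-1],[0,0,-1],[0,0,-1],[0,0,0],[0,0,0]], twist=[[0,0,0],[0,0,0],[0,0,0],[0,0,0],[0,0,0],[0,0,0]], hand=[1,1,1,1,1,1])

```text
time_s: 23.68
eef_pos: [0.6184, 0.1628, 0.0621]
ee_rot: [0.0, 1.569, 0.0]
contact_force: [-1.3, -0.9, 7.0]
gripper_width: 0.0504
```

Call:
play_rows(offset=[[0,0,0],[0,0,0],[0,0,0],[0,0,0],[0,0,0],[0,0,20],[0,0,35],[0,0,35],[0,0,25],[0,0,0],[0,0,0],[0,0,0]], twist=[[0,0,0],[0,0,0],[0,0,0],[0,0,0],[0,0,0],[0,0,0],[0,0,0],[0,0,0],[0,0,0],[0,0,0],[0,0,0],[0,0,0]], hand=[0,0,0,0,0,0,0,0,0,0,0,0])

```text
time_s: 24.68
eef_pos: [0.6172, 0.1625, 0.1749]
ee_rot: [-0.001, 1.572, -0.0]
contact_force: [-0.2, 0.6, -0.2]
gripper_width: 0.0856
```

Run:
```python
from look import *
s,m,im=shot('wrist','f4'); st(s)
draw('f4',m,[('lid',.6184,.1628,.011),('pot',.6185,.163,.006)])
```

```text
t 24.68 tcp [617.2 162.5 174.9] down [-0.001 -0.    -1.   ] jaw [-0.  1. -0.] F [-0.2  0.6 -0.2] w 85.6
```

View pics/f4.png

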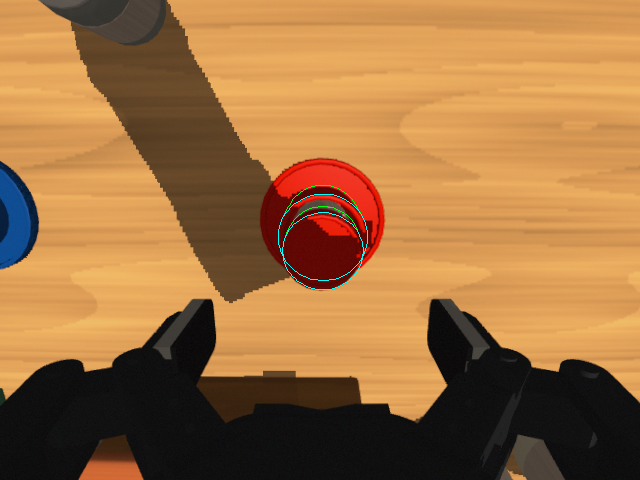

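Call:
play_rows(offset=[[-3,-20,5],[-5,-32,5],[-6,-34,5],[-8,-34,0],[-10,-34,0],[-11,-34,0],[-12,-34,0],[-13,-34,0],[-13,-34,0],[-13,-34,0],[-13,-34,0],[-13,-34,0],[-13,-34,0],[-13,-34,0],[-12,-30,0],[-10,-18,0],[0,-10,0],[0,0,0],[0,0,0],[0,0,0]], twist=[[0,0,0],[0,0,0],[0,0,0],[0,0,0],[0,0,0],[0,0,0],[0,0,0],[0,0,0],[0,0,0],[0,0,0],[0,0,0],[0,0,0],[0,0,0],[0,0,0],[0,0,0],[0,0,0],[0,0,0],[0,0,0],[0,0,0],[0,0,0]], hand=[0,0,0,0,0,0,0,0,0,0,0,0,0,0,0,0,0,0,0,0])

```text
time_s: 26.4
eef_pos: [0.4511, -0.3528, 0.19]
ee_rot: [-0.001, 1.571, 0.004]
contact_force: [0.3, 0.9, -0.0]
gripper_width: 0.0855
```

Run:
```python
from look import *
s,m,im=shot('wrist','g1'); st(s); print(np.round(s['joint_positions'],2))
draw('g1',m,[('cup',.449,-.325,0)])
```

```text
t 26.4 tcp [ 451.1 -352.8  190. ] down [-0.     0.002 -1.   ] jaw [-0.003  1.     0.002] F [ 0.3  0.9 -0. ] w 85.5
[ 0.69  0.57 -0.12  1.78  0.09  0.8   2.11]
```

View pics/g1.png

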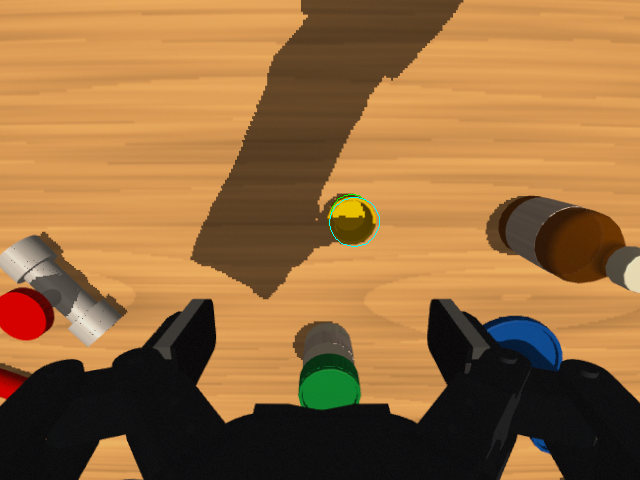

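Call:
play_rows(offset=[[-2,27,-20],[0,0,-36],[0,0,-36],[0,0,-30],[0,0,-20],[0,0,-6],[0,0,0],[0,0,0],[0,0,0]], twist=[[0,0,0],[0,0,0],[0,0,0],[0,0,0],[0,0,0],[0,0,0],[0,0,0],[0,0,0],[0,0,0]], hand=[0,0,0,0,0,0,0,0,0])

```text
time_s: 27.2
eef_pos: [0.4492, -0.3285, 0.0441]
ee_rot: [-0.002, 1.568, -0.0]
contact_force: [-0.1, 0.1, 0.1]
gripper_width: 0.0855
```

Run:
```python
from look import *
s,m,im=shot('wrist','g2'); st(s)
draw('g2',m,[('cup',.449,-.326,0)])
```

```text
t 27.2 tcp [ 449.2 -328.5   44.1] down [ 0.002 -0.001 -1.   ] jaw [-0.001  1.    -0.001] F [-0.1  0.1  0.1] w 85.5
```

View pics/g2.png

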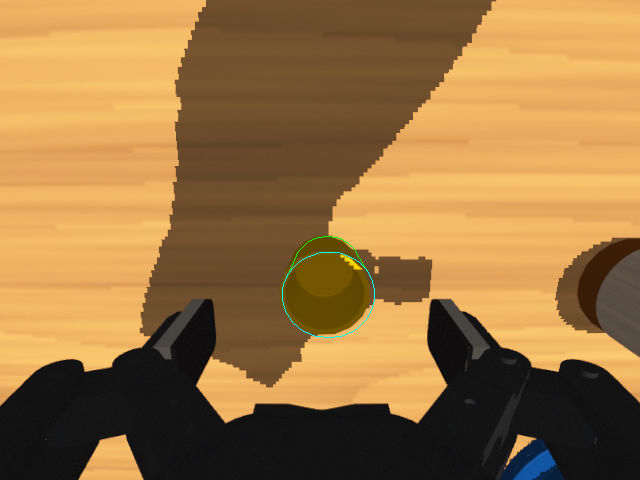

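Call:
play_rows(offset=[[0,2,-15],[0,0,-14],[0,0,-6],[0,0,0],[0,0,0]], twist=[[0,0,0],[0,0,0],[0,0,0],[0,0,0],[0,0,0]], hand=[0,0,0,0,0])

```text
time_s: 27.67
eef_pos: [0.4482, -0.3266, 0.0082]
ee_rot: [-0.0, 1.57, -0.0]
contact_force: [0.2, -0.0, -0.2]
gripper_width: 0.0853
```

Call:
play_rows(offset=[[0,0,0],[0,0,0],[0,0,0],[0,0,0],[0,0,0],[0,0,0],[0,0,0]], twist=[[0,0,0],[0,0,0],[0,0,0],[0,0,0],[0,0,0],[0,0,0],[0,0,0]], hand=[0.3,1,1,1,1,1,1])

```text
time_s: 28.25
eef_pos: [0.4482, -0.3265, 0.0083]
ee_rot: [-0.001, 1.57, -0.0]
contact_force: [0.1, 0.4, 5.1]
gripper_width: 0.039
```

Run:
```python
from look import *
s,m,im=shot('wrist','g3'); st(s)
p=s['eef_pos']
draw('g3',m,[('cup',p[0],p[1],0)])
```

```text
t 28.25 tcp [ 448.2 -326.5    8.3] down [ 0.001 -0.001 -1.   ] jaw [-0.     1.    -0.001] F [0.1 0.4 5.1] w 39.0
```

View pics/g3.png

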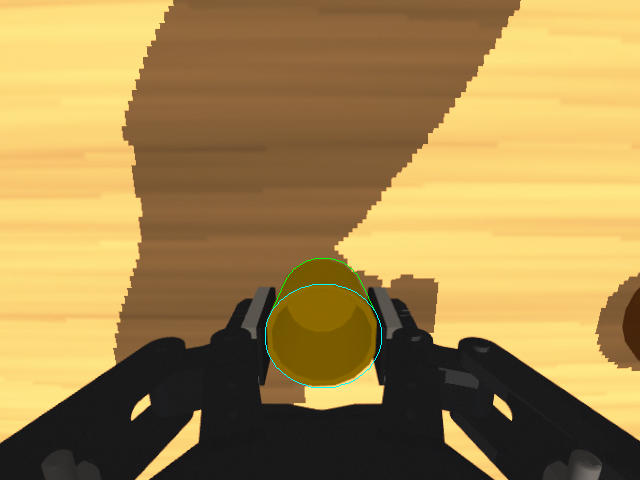

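Call:
play_rows(offset=[[0,0,15],[0,0,30],[0,0,36],[0,0,36],[12,10,36],[20,25,4],[20,30,0],[20,32,0],[20,32,0],[20,32,0],[20,32,0],[15,34,0],[10,36,0],[8,36,0],[5,36,0],[0,36,0],[0,36,0],[0,36,0],[0,27,0],[0,15,0]], twist=[[0,0,0],[0,0,0],[0,0,0],[0,0,0],[0,0,0],[0,0,0],[0,0,0],[0,0,0],[0,0,0],[0,0,0],[0,0,0],[0,0,0],[0,0,0],[0,0,0],[0,0,0],[0,0,0],[0,0,0],[0,0,0],[0,0,0],[0,0,0]], hand=[1,1,1,1,1,1,1,1,1,1,1,1,1,1,1,1,1,1,1,1])

```text
time_s: 29.97
eef_pos: [0.6169, 0.1643, 0.1646]
ee_rot: [-0.002, 1.571, 0.007]
contact_force: [-0.4, 0.0, -0.0]
gripper_width: 0.0388
```

Call:
play_rows(offset=[[0,0,0],[0,0,-15],[0,0,-15],[0,0,0],[0,0,0],[0,0,0]], twist=[[0,0,0],[0,0,0],[0,0,0],[0,0,0],[0,0,0],[0,0,0]], hand=[1,1,1,1,1,1])

```text
time_s: 30.47
eef_pos: [0.6185, 0.1571, 0.1351]
ee_rot: [0.001, 1.57, -0.002]
contact_force: [1.6, 0.0, 0.0]
gripper_width: 0.0389
```

Run:
```python
from look import *
s,m,im=shot('wrist','h1'); st(s)
p=s['eef_pos']
draw('h1',m,[('cup',p[0],p[1],p[2]-.0083),('lid',.6184,.1628,.011)])
```

```text
t 30.47 tcp [618.5 157.1 135.1] down [ 0.001 -0.001 -1.   ] jaw [ 0.002  1.    -0.001] F [1.6 0.  0. ] w 38.9
```

View pics/h1.png

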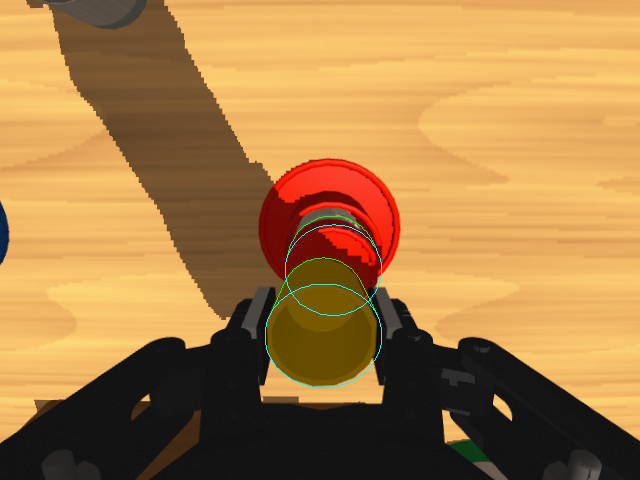

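Call:
play_rows(offset=[[0,6,0],[0,0,-12],[0,0,-11],[0,0,0],[0,0,0],[0,0,0]], twist=[[0,0,0],[0,0,0],[0,0,0],[0,0,0],[0,0,0],[0,0,0]], hand=[1,1,1,1,1,1])

```text
time_s: 31.02
eef_pos: [0.6177, 0.1646, 0.1111]
ee_rot: [-0.0, 1.572, -0.0]
contact_force: [-0.3, -0.4, -0.4]
gripper_width: 0.0392
```

Run:
```python
from look import *
s,m,im=shot('wrist','h2'); st(s)
p=s['eef_pos']
draw('h2',m,[('cup',p[0],p[1],p[2]-.0083),('lid',.6184,.1628,.011)])
```

```text
t 31.02 tcp [617.7 164.6 111.1] down [-0.001 -0.    -1.   ] jaw [-0.  1. -0.] F [-0.3 -0.4 -0.4] w 39.2
```

View pics/h2.png

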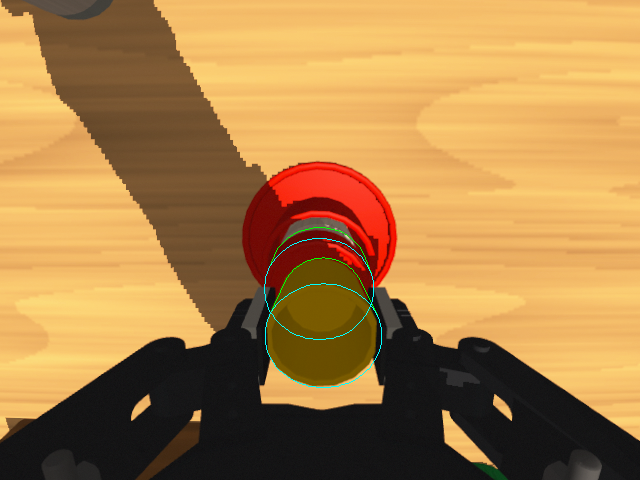

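Call:
play_rows(offset=[[1,-2,0],[0,0,0],[0,0,-3],[0,0,0],[0,0,0]], twist=[[0,0,0],[0,0,0],[0,0,0],[0,0,0],[0,0,0]], hand=[1,1,1,1,1])

```text
time_s: 31.48
eef_pos: [0.6187, 0.1627, 0.1084]
ee_rot: [-0.0, 1.571, 0.0]
contact_force: [0.5, 0.2, -0.5]
gripper_width: 0.0388
```

Call:
play_rows(offset=[[0,0,-3],[0,0,-3],[0,0,-1],[0,0,-1],[0,0,0],[0,0,0]], twist=[[0,0,0],[0,0,0],[0,0,0],[0,0,0],[0,0,0],[0,0,0]], hand=[1,1,1,1,1,1])

```text
time_s: 31.98
eef_pos: [0.6188, 0.1627, 0.1004]
ee_rot: [-0.0, 1.571, 0.0]
contact_force: [0.2, -0.5, -0.1]
gripper_width: 0.0393
```

Call:
play_rows(offset=[[0,0,-1],[0,0,-1],[0,0,0],[0,0,0]], twist=[[0,0,0],[0,0,0],[0,0,0],[0,0,0]], hand=[1,1,1,1])

```text
time_s: 32.32
eef_pos: [0.6193, 0.163, 0.0994]
ee_rot: [0.0, 1.57, 0.0]
contact_force: [-0.8, -0.3, 6.2]
gripper_width: 0.0388
```

Run:
```python
from look import *
s,m,im=shot('wrist','h3'); st(s)
s,m,im=shot('scene','h4')
cv2.imwrite('pics/h4.png',cv2.resize(im[180:320,300:480,::-1],None,fx=4,fy=4,interpolation=cv2.INTER_CUBIC))
```

```text
t 32.32 tcp [619.3 163.   99.4] down [ 0.001  0.    -1.   ] jaw [-0.  1.  0.] F [-0.8 -0.3  6.2] w 38.8
```

View pics/h3.png

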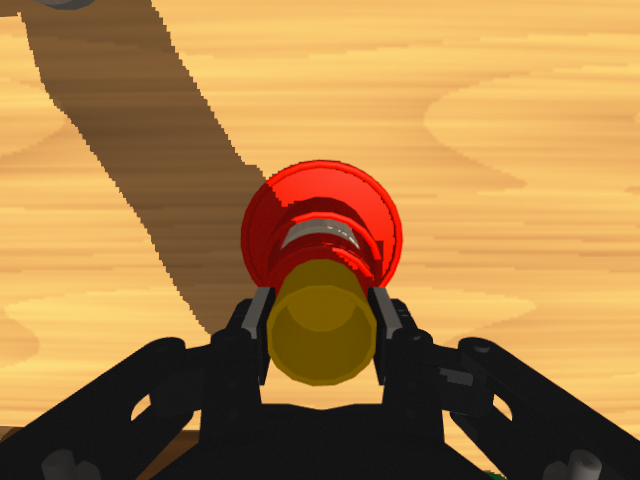

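View pics/h4.png

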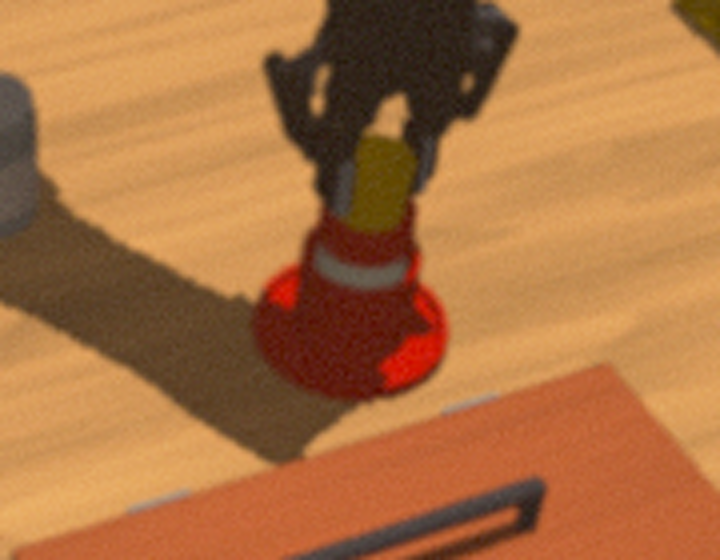

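Call:
play_rows(offset=[[0,0,0.5],[0,0,0],[0,0,0],[0,0,0],[0,0,0],[0,0,0],[0,0,15],[0,0,30],[0,0,30],[0,0,25],[0,0,0],[0,0,0],[0,0,0]], twist=[[0,0,0],[0,0,0],[0,0,0],[0,0,0],[0,0,0],[0,0,0],[0,0,0],[0,0,0],[0,0,0],[0,0,0],[0,0,0],[0,0,0],[0,0,0]], hand=[1,0.3,0,0,0,0,0,0,0,0,0,0,0])

```text
time_s: 33.5
eef_pos: [0.6183, 0.1626, 0.1985]
ee_rot: [-0.0, 1.572, -0.0]
contact_force: [-0.2, 0.3, -0.8]
gripper_width: 0.0857
```

Run:
```python
from look import *
s,m,im=shot('wrist','i1'); st(s)
draw('i1',m,[('cup',.6187,.1628,.091),('lid',.6184,.1628,.011)])
im=cv2.imread('pics/i1.png'); cv2.imwrite('pics/i1.png',cv2.resize(im[130:330,220:430],None,fx=3,fy=3))
```

```text
t 33.5 tcp [618.3 162.6 198.5] down [-0.001 -0.    -1.   ] jaw [-0.  1. -0.] F [-0.2  0.3 -0.8] w 85.7
```

View pics/i1.png

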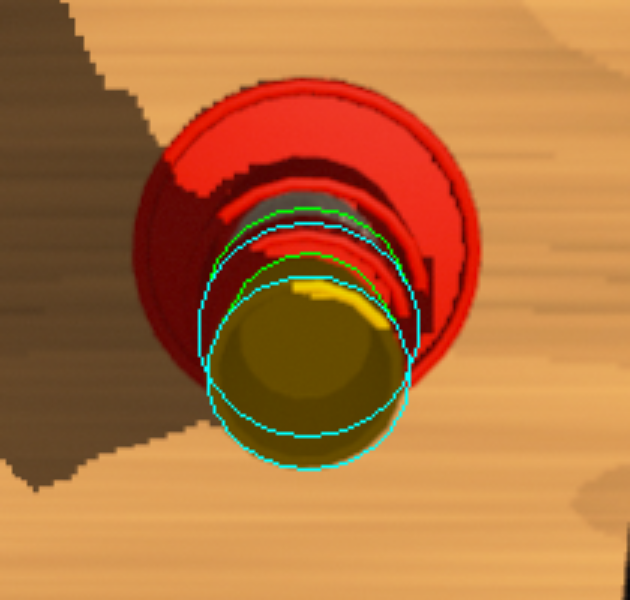

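Call:
play_rows(offset=[[0,0,30],[-10,20,20],[-15,32,10],[-15,32,0],[-15,32,0],[-15,32,0],[-20,32,0],[-20,32,0],[-20,32,0],[-20,30,0],[-15,20,0],[0,0,0],[0,0,0],[0,0,0]], twist=[[0,0,0],[0,0,0],[0,0,0],[0,0,0],[0,0,0],[0,0,0],[0,0,0],[0,0,0],[0,0,0],[0,0,0],[0,0,0],[0,0,0],[0,0,0],[0,0,0]], hand=[0,0,0,0,0,0,0,0,0,0,0,0,0,0])

```text
time_s: 34.72
eef_pos: [0.4541, 0.4555, 0.2577]
ee_rot: [-0.002, 1.572, -0.002]
contact_force: [0.7, -0.4, 0.3]
gripper_width: 0.0858
```

Run:
```python
from look import *
for n in ['scene','top']:
    s,m,im=shot(n,'j_'+n)
    it=[('cup',.6187,.1628,.091),('lid',.6184,.1628,.011),('pot',.6185,.163,.006),('tray',.6183,.163,0),('lid',.610,-.1523,.011),('pot',.610,-.152,.006),('tray',.6098,-.1522,0)]
    big=cv2.imread(f'pics/j_{n}.png')
    Z=3; raw=big.copy(); big=cv2.resize(big,None,fx=Z,fy=Z,interpolation=cv2.INTER_CUBIC)
    x0,y0,x1,y1=(215,190,425,330) if n=='scene' else (200,140,440,290)
    for sh,x,y,z in it: cv2.polylines(big,[np.int32((hullc(m,sh,(x,y),z)[2]+.5)*Z)],True,(0,255,0),1)
    cv2.imwrite(f'pics/j_{n}z.png',big[y0*Z:y1*Z,x0*Z:x1*Z])
st(bot.read_state())
```

```text
t 34.82 tcp [455.1 454.9 258.3] down [-0.    -0.002 -1.   ] jaw [ 0.002  1.    -0.002] F [ 0.4 -1.2  0. ] w 85.2
```

View pics/j_scenez.png

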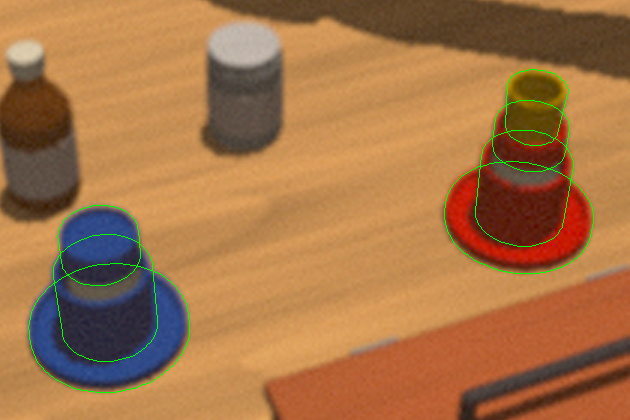

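View pics/j_topz.png

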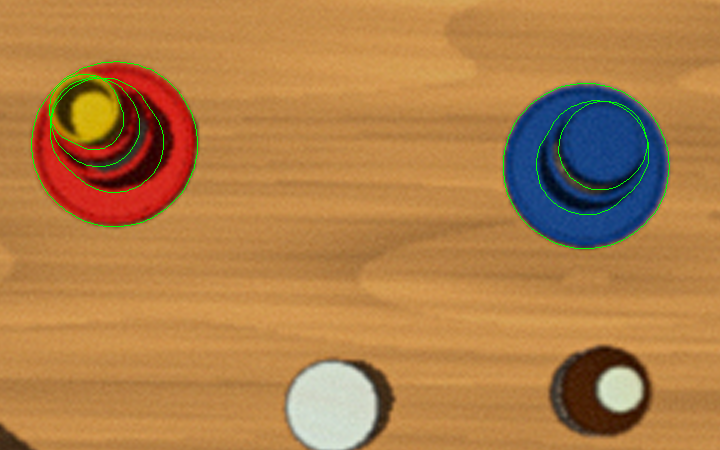

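View pics/j_scene.png

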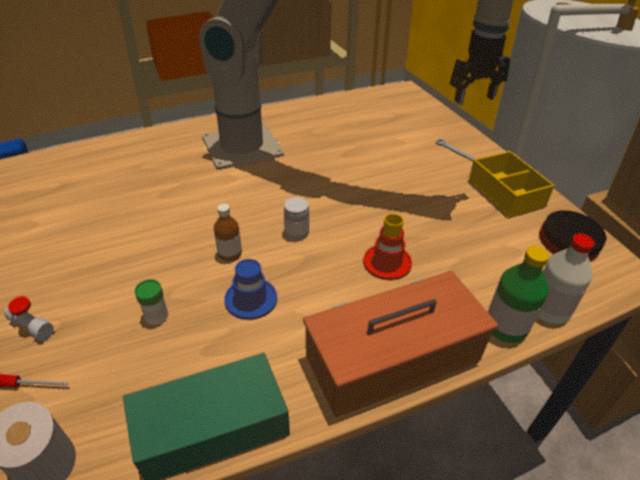

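Both kits match the seated models in the scene view and the top view, and the bystanders have not moved. I'm handing the job in.

Run:
```python
from plant import bot
print(bot.finish_job())
```

```text
the job is handed in; nothing more can be done
None
```

Both kits are made up and handed in at about 35 s. I set the blue pot, then the red pot, in their trays, nested the matching tubs, and stood the yellow cup mouth up on the red lid.

- **Contact heights:** each tub met its pot's floor, and the cup met the lid, within about 1 mm of the expected height.
- **Final pictures:** in the scene and top views both kits match the upright, seated models to about 1–2 mm. The pots sit within about 1 mm of their tray centres, within the 2 mm calibration. The cup is inside the lid's rim.
- **Bystanders:** the green tub, bottle and can stand where they were at the start, judged by eye in those pictures. The arm is clear of everything.
- **Forces:** the highest I read was about 11 N, when the blue pot was set down. I read forces only at the end of each move, so brief peaks in between were not seen.
- **Disagreements:** after long moves the arm settled up to 6–7 mm off in y, and I corrected this before each placing. While held, the red pot read about 63 mm wide against 66 mm nominal, but it stood correctly once released.

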